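# Right the card stand and hold a spring clip open over its card

## Robot

A 6-joint arm with a two-finger parallel gripper is mounted at the origin on the work surface. World frame = base frame: x ahead of the robot, y to its left, z up, the work surface at z = 0. Lengths are in mm, angles in rad, forces in N, time in s.
With the tool pointing down it reaches from about 350 to 800 mm from the base axis. Payload 7.3 kg.
Tool frame: the origin (TCP) lies midway between the tips of the shut fingers; the grasp point (between the pads) lies 19 mm behind it; z points along the fingers, y is the direction in which the jaws open and shut (so a half turn about z gives the same grasp; the last joint's range is limited). The gripper opens to 85 mm and grips with 20 to 120 N. Pads are 22 mm wide; open, the fingers measure 114 mm over their backs; the gripper's body (76 mm by 85 mm) begins 54 mm behind the grasp point. The pads swing forward as they close: fully open they stand 13 mm farther back than shut.
Start: joints at [1.147, 0.342, 1.524, -0, 1.275, -0.146], TCP at [143.961, 504.896, 231.322] pointing down, gripper open.
Joint ranges: [-2.53, 2.53], [-0.77, 2.02], [0.04, 2.7], [-1, 4.14], [0.28, 2.66], [-3.11, 3.11]. Speed limits (rad/s): [2.57, 2.57, 3.14, 3.14, 3.14, 3.14].

## Interface

Orientations are given as [roll, pitch, yaw] about the fixed x, y, z axes, in that order (R = Rz(yaw) Ry(pitch) Rx(roll)).
In Python, from rig import ctrl gives the robot as it stands.
- The arm moves only by the tool drive_tool, never from a script. Its argument "moves" is a list of rows, each an object with "slide": the shift along the world's x, y, z in m, a list of three; "dr": the turn, a rotation vector about the world's x, y, z in degrees, a list of three; "grip": the closure, from 0 (fully open) to 1 (shut). A call has 1 to 20 rows; each row is the pose to reach, as a shift and turn from the pose commanded when the call began; what a row does not reach only later rows make up. A row lasts 1/8 s, in which the tool goes at most 62.5 mm and 10.7 degrees, less where a joint would pass 70% of its speed; a pose out of reach is approached as far as the arm can. A call with a gripper value outside its range is refused whole. The fingers move at their own pace and stop on an object; "squeeze" is the grip in N (left out, the last holds). Time passes only in rows, so rows that repeat a pose let the fingers close. It gives the time, the measured TCP pose, the force and the opening at its end, in the units of the state.
- ctrl.get_state(): the state, without advancing time (a new reading comes with each control period).
- ctrl.camera(name): name is "scene" or "top" or "wrist"; returns (picture, depth): 480x640x3 uint8, blue, green, red; 480x640 float32, mm along the optical axis (not along the pixel's ray), 0 where there is no reading.
- ctrl.calibration(name): a dict with "fov_y" (degrees; the focal length in pixels is half the picture's height over the tangent of half this angle, whatever the lens; pixels are square), "cx", "cy" (the principal point, pixels), "R" (3x3) and "t" (3): a world point X has camera coordinates R X + t; the wrist camera has in their place "hand_eye" (4x4, takes a point from camera to tool coordinates, whose origin is the TCP and whose axes are the flange's). Camera axes: x right, y down, z forward; pixel columns grow to the right and rows downward; lengths in mm; the calibration is good to about 2 mm. A picture is of the moment at which its call begins: read the wrist's pose just before it. calibration takes no time and is no camera call.
- ctrl.close_job(): hands the job in, once; it reports no verdict.
The state is a dict: "t": time; "joints": joint angles; "dq": joint speeds; "joint_torque": joint torques, N m; "tool_pos": TCP position; "ee_rot": TCP orientation; "wrist_force": force on the tool from outside, world axes, zero at the start; "moment": the same for the moment, N m; "gripper_width": finger opening in mm.
Only numpy, scipy, OpenCV 4.12 (cv2) and the standard library are available. Lean on these libraries where they do the work, as an engineer would, in place of code of your own. Each camera call takes 0.05 s, during which the arm holds its last target.

## Task

The little label-card stand has fallen on its side: set it upright on the bench and let go of it. Then take the spring clip off the rim of the small blue bin in the middle of the bench by squeezing its two levers, bring it over the middle of the stand's card and hold it there squeezed wide open, one jaw on each side of the card's top edge and not touching it, so that a slip can be put in beside the card. Finish while still holding the clip gaping there, and leave everything else where it is.

Things in the scene. Friction and masses are not known exactly. Their poses are not given: they have to be found in the camera images.
- stand_mid (a point): Loose card stand, 0.28 kg: steel base 60 (x) x 70 (y) x 16 mm; on its middle a grey slab 10 (x) x 70 (y) mm, 16 to 76 mm above the underside; card above it. Sides flush. This point: slab's centre, 46 mm above the underside; z from base to card, x normal to the card. At first it lies on its -y side (x and z level, +y up, 70 mm high). The slab can be pinched across its 10 mm at a corner, hand slanting.
- card_top (a point): Middle of the top edge of the stand's stiff white card: 4 mm thick (x), 70 wide (y), standing 40 mm out of the slab, top 116 mm above the base's underside, 70 mm from stand_mid. Axes as stand_mid.
- clip_mid (a point): Loose steel spring clip, 60 g, 30 mm wide (y). Point on its pivot, mid-width. z from jaws to levers (up at first); jaws open, and levers are squeezed, along x. Each lever ends in a bar 8 mm thick, 30 long in y, its axis 34 mm above the pivot at first (39 fully open). Over the bars: 50 mm at first, 26 fully open. At first it bites the bin's front wall, pivot 18 mm above the rim, 70 mm of clip in all.
- jaw_far (a joint): Opening of the clip, angle of each of its two jaws (rad), equal on both: 0 at first on the bin's wall, -0.07 shut on nothing, 0.33 fully open at a solid stop, where a firm squeeze may simply hold it. Opening takes about 4 to 5 N on each lever; it springs shut when released. Fully open the pads' ends are about 26 mm apart, at first 5 mm.
- tip_near (a point): Lower inner edge of the rubber pad (10 mm tall) at the end of the clip's -x jaw, mid-width; 33 mm below the pivot at first, about 30 when fully open.
- tip_far (a point): Lower inner edge of the pad of the clip's +x jaw, likewise.
- bin: Fixed open blue parts bin, 160 (x) x 130 (y) x 70 mm high, walls 5 mm, a few parts in it. Origin at the centre of its underside, its front (-x) wall faces the robot.
- shell_mid (a point): Bystander: steel connector shell standing on end, 22 mm across, 55 mm high; its centre.
- tape_mid (a point): Bystander: flat brown ring (tape roll), 64 mm across, 20 mm high; its centre.
- board_mid (a point): Bystander: green board 60 x 90 x 6 mm, lying flat; its centre.
- carton_mid (a point): Bystander: small carton 70 x 100 x 45 mm; its centre.
- jar_mid (a point): Bystander: small jar 52 mm across, 70 mm high; its centre.
- driver_grip (a point): Bystander: black screwdriver lying on the bench, 170 mm long; point in its handle.
- plates_mid (a point): Bystander: stack of white face plates 70 x 90 x 18 mm; its centre.
Not all that is in view belongs to the job. What is shaped like the bin but orange or yellow is not meant.

How it is judged:
By the outcome, as a careful person would: the job done as asked, in the order asked, and still so for the second after the job is handed in, while the arm keeps its last pose, push and grip.
It also fails if it takes over 61 s, if anything falls off the work surface, if the arm or the gripper's body presses on something with over 40 N, if the wrist force passes 120 N, or if a joint passes its speed limit or range.

## Working session

There is one attempt and no reset: what is moved stays moved. The work goes in short steps, Python scripts to look and compute and a tool call to move; the robot and the scene stay as the last step left them, time stands still between calls to the robot, and variables do not carry over. Pictures are saved under pics/ and viewed, and the job is handed in when it is done.

Besides the shell and the picture viewer there is one more tool, called as name([rows], argument=value, ...), one row to a line, values as JSON. drive_tool: Moves the arm, as the interface text tells. Its arguments: {"type":"object","properties":{"moves":{"type":"array"},"squeeze":{"type":"number"}},"required":["moves"]}

```bash
ls; mkdir -p pics
cat > h.py <<'E'
import numpy as np, cv2
from rig import ctrl
def K(name):
    c=ctrl.calibration(name); f=240/np.tan(np.radians(c["fov_y"])/2)
    return c,f
def rays(name,px):
    c,f=K(name); px=np.atleast_2d(px).astype(float)
    d=np.c_[(px[:,0]-c["cx"])/f,(px[:,1]-c["cy"])/f,np.ones(len(px))]
    R=np.array(c["R"]);t=np.array(c["t"]).ravel()
    return -R.T@t, d@R
def onplane(name,px,z):
    o,d=rays(name,px); return o+d*((z-o[2])/d[:,2])[:,None]
def dep(name,px,depth):
    o,d=rays(name,px); px=np.atleast_2d(px).astype(int)
    return o+d*depth[px[:,1],px[:,0]][:,None]
E
python3 - <<'E'
from h import *
for n in("scene","top","wrist"):
    p,d=ctrl.camera(n); cv2.imwrite(f"pics/{n}0.png",p); np.save(f"pics/{n}0.npy",d)
    print(n,ctrl.calibration(n))
print(ctrl.get_state())
E
```

```text
pics
scene {'fov_y': 42.165125360032285, 'cx': 322.19743314782295, 'cy': 238.11794566146762, 'R': array([[-0.43731733,  0.89925698, -0.00950959],
       [ 0.56874476,  0.26836401, -0.77750251],
       [-0.69662253, -0.34542386, -0.62880793]]), 't': array([ 282.7605304 , -230.20662809, 1706.80827708])}
top {'fov_y': 56.69193463417441, 'cx': 325.14994962272004, 'cy': 236.390631630693, 'R': array([[ 0.00551556, -0.99985141,  0.0163319 ],
       [-0.98460053, -0.00828378, -0.17462294],
       [ 0.17473229, -0.01511726, -0.98449992]]), 't': array([-46.12568812, 568.19183523, 923.66733429])}
wrist {'fov_y': 61.705422621860635, 'cx': 319.52104364736226, 'cy': 240.32044767388567, 'hand_eye': array([[ 3.60408745e-04, -9.56867484e-01, -2.90524504e-01,
         7.31206743e+01],
       [ 9.99999714e-01,  5.37918669e-04, -5.31136752e-04,
         1.90775305e-01],
       [ 6.64506042e-04, -2.90524229e-01,  9.56867405e-01,
        -1.42696526e+02],
       [ 0.00000000e+00,  0.00000000e+00,  0.00000000e+00,
         1.00000000e+00]])}
{'t': 0.15, 'joints': array([ 1.14697858e+00,  3.42548463e-01,  1.52476820e+00,  2.72433958e-05,
        1.27537357e+00, -1.45981885e-01]), 'dq': array([ 0.0009285 , -0.00223333, -0.00332158,  0.00015074,  0.00116156,
        0.00016084]), 'joint_torque': array([ 1.82332195e-03, -4.33909535e+01, -2.46153563e+01, -2.29577763e-04,
        5.71439741e-03,  1.52874065e-05]), 'tool_pos': array([143.84061129, 504.62222576, 230.80324033]), 'ee_rot': array([-3.14051054e+00, -1.85434948e-04,  2.86374875e+00]), 'wrist_force': array([-0.73100473,  0.7707725 , -0.51273895]), 'moment': array([ 0.02484521, -0.03947128, -0.02600573]), 'gripper_width': 85.7157873624504}
```

View pics/scene0.png

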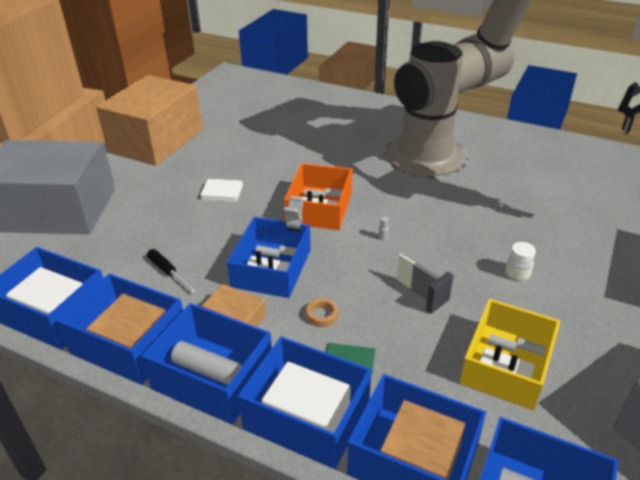

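View pics/top0.png

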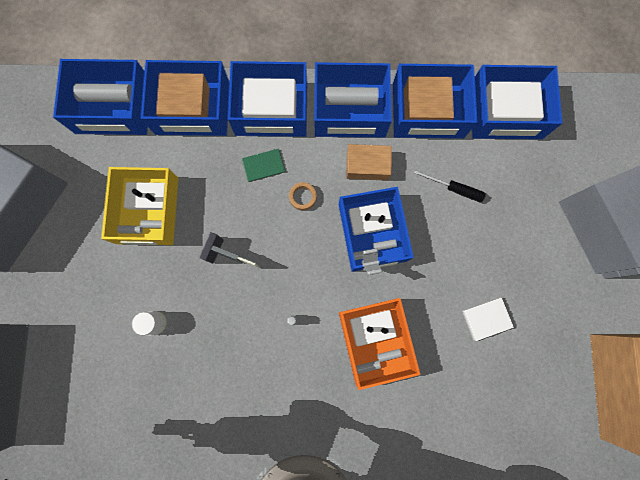

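View pics/wrist0.png

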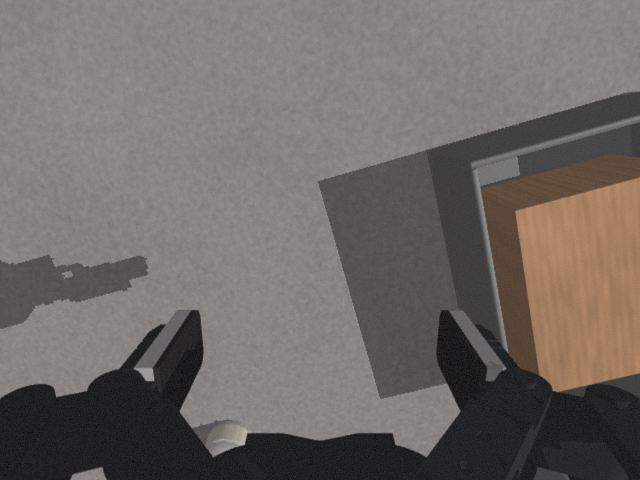

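Candidates: the stand is the dark-and-white object at top (225,250). The bin is the blue one at top (375,230), with the clip on its front wall at (373,262). The orange bin (380,343), the yellow bin (140,205) and the row of blue bins at the back are not meant. Now close crops to check.

Run:
```python
from h import *
p=cv2.imread("pics/top0.png");s=cv2.imread("pics/scene0.png")
a=cv2.resize(p[220:280,190:290],None,fx=4,fy=4,interpolation=cv2.INTER_CUBIC)
b=cv2.resize(p[220:280,325:425],None,fx=4,fy=4,interpolation=cv2.INTER_CUBIC)
c=cv2.resize(s[240:320,380:480],None,fx=4,fy=3,interpolation=cv2.INTER_CUBIC)
d=cv2.resize(s[180:260,250:350],None,fx=4,fy=3,interpolation=cv2.INTER_CUBIC)
cv2.imwrite("pics/crop0.png",np.vstack([np.hstack([a,b]),np.hstack([c,d])]))
D=np.load("pics/top0.npy")
ys,xs=np.mgrid[225:280,195:265]; P=dep("top",np.c_[xs.ravel(),ys.ravel()],D)
m=(P[:,2]>40); 
print(len(P[m]),np.median(P[m][:,2]))
q=P[m]; h=np.c_[xs.ravel(),ys.ravel()][m]
for i in range(0,len(q),12): print(h[i],q[i].round(0))
```

```text
511 69.22129132967495
[206 226] [ 398.  -27. 1009.]
[212 234] [568. 200.  70.]
[216 235] [566. 192.  69.]
[218 236] [566. 190.  58.]
[219 237] [565. 190.  49.]
[219 238] [564. 191.  43.]
[207 240] [555. 210.  69.]
[207 241] [553. 210.  70.]
[206 242] [551. 212.  70.]
[249 242] [ 398.  -27. 1009.]
[217 243] [553. 195.  41.]
[216 244] [551. 196.  45.]
[215 245] [547. 197.  52.]
[215 246] [542. 192.  72.]
[214 247] [540. 195.  70.]
[211 248] [538. 201.  68.]
[205 249] [536. 213.  70.]
[217 249] [536. 188.  71.]
[208 250] [534. 208.  65.]
[220 250] [534. 182.  69.]
[207 251] [532. 209.  69.]
[219 251] [532. 184.  69.]
[204 252] [529. 215.  68.]
[219 252] [529. 183.  72.]
[202 253] [527. 219.  70.]
[220 253] [529. 183.  60.]
[232 253] [527. 155.  72.]
[211 254] [528. 205.  50.]
[232 254] [525. 155.  71.]
[208 255] [523. 206.  69.]
[231 255] [523. 158.  69.]
[204 256] [521. 214.  71.]
[231 256] [521. 158.  68.]
[203 257] [518. 215.  74.]
[233 257] [519. 153.  70.]
[205 258] [516. 211.  73.]
[238 258] [517. 142.  73.]
[210 259] [518. 208.  44.]
[245 259] [515. 128.  71.]
[244 260] [513. 130.  69.]
[249 261] [511. 119.  70.]
[250 263] [507. 117.  69.]
[254 265] [504. 111.  52.]
```

View pics/crop0.png

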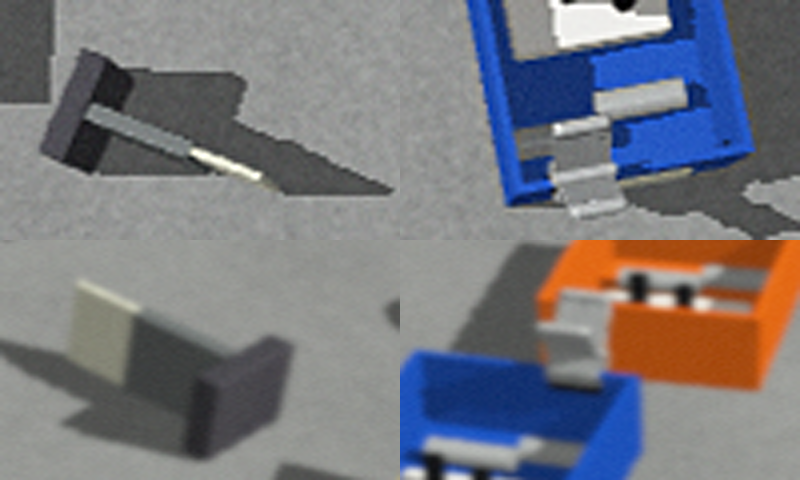

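The crops confirm the stand, lying with its base left and card right in the top view, and the clip on the front wall of the middle blue bin. Next I measure both.

```bash
cat > m1.py <<'E'
from h import *
D=np.load("pics/top0.npy")
c,f=K("top")
ys,xs=np.mgrid[225:275,195:270]; px=np.c_[xs.ravel(),ys.ravel()]; P=dep("top",px,D)
m=(P[:,2]>60)&(P[:,2]<82); Q=onplane("top",px[m],70)[:,:2]
mask=np.zeros((480,640),np.uint8); mask[px[m][:,1],px[m][:,0]]=255
u=np.array([-.35,-.94]); t=Q@u
# elongated card/slab part: far from base
s=t-t.min(); S=Q[s>35]; 
for _ in range(3):
    vx,vy,x0,y0=cv2.fitLine(S.astype(np.float32),cv2.DIST_HUBER,0,.01,.01).ravel()
    d=np.array([vx,vy]); d*=np.sign(d@u); n=np.array([-d[1],d[0]]); o=np.array([x0,y0])
    a=(Q-o)@d; b=(Q-o)@n; S=Q[(abs(b)<8)&(a-a.min()>22)]
print("dir",d,"a",np.percentile(a,[0,1,99,100]))
B=Q[(a-a.min()<20)]; print(cv2.minAreaRect(B.astype(np.float32)))
print("hist a",np.histogram(a,bins=np.arange(a.min(),a.max()+6,6)))
print("b of slab", np.percentile(b[(abs(b)<12)&(a-a.min()>22)],[5,50,95]), "b of base",np.percentile(b[a-a.min()<14],[2,50,98]))
np.save("pics/st.npy",np.r_[o,d,a.min(),a.max()]); print(o)
print("base mid under", o+d*a.min(), "card top", o+d*a.max())
# clip / bin
ys,xs=np.mgrid[185:285,335:420]; px=np.c_[xs.ravel(),ys.ravel()]; P=dep("top",px,D)
m=(P[:,2]>105)&(P[:,2]<140)
for p,q in list(zip(px[m],P[m]))[::4]: print(p,q.round(0))
E
python3 m1.py
```

```text
dir [-0.35444716 -0.93507606] a [-64.70093047 -64.37593744  47.86011624  51.59268623]
((542.0916137695312, 205.03965759277344), (19.500337600708008, 59.36479949951172), 69.0259017944336)
hist a (array([78, 80, 75, 15, 16, 13, 14, 13, 14, 14, 13, 14, 13,  6,  6,  6,  6,
        7,  6,  3]), array([-64.70093047, -58.70093047, -52.70093047, -46.70093047,
       -40.70093047, -34.70093047, -28.70093047, -22.70093047,
       -16.70093047, -10.70093047,  -4.70093047,   1.29906953,
         7.29906953,  13.29906953,  19.29906953,  25.29906953,
        31.29906953,  37.29906953,  43.29906953,  49.29906953,
        55.29906953]))
b of slab [-4.43984618 -0.00559762  4.45342223] b of base [-28.27323428   0.44865849  28.79939716]
[522.4442  153.71739]
base mid under [545.37727468 214.21768297] card top [504.15733295 105.47430631]
[371 249] [ 531. -134.  122.]
[375 249] [ 531. -142.  124.]
[367 250] [ 528. -125.  126.]
[371 250] [ 528. -133.  125.]
[375 250] [ 528. -141.  125.]
[365 251] [ 526. -122.  123.]
[369 251] [ 526. -129.  127.]
[373 251] [ 526. -138.  124.]
[377 251] [ 527. -146.  122.]

[... 529 characters left out ...]
21.  106.]
[376 267] [ 496. -145.  107.]
[369 268] [ 494. -131.  107.]
[374 268] [ 494. -141.  110.]
[378 268] [ 493. -149.  113.]
[368 269] [ 491. -129.  110.]
[372 269] [ 492. -137.  109.]
[376 269] [ 491. -144.  118.]
[380 269] [ 490. -151.  128.]
[368 270] [ 489. -129.  111.]
[372 270] [ 488. -135.  121.]
[376 270] [ 488. -143.  126.]
[380 270] [ 488. -151.  126.]
[368 271] [ 487. -128.  115.]
[372 271] [ 486. -135.  125.]
[376 271] [ 486. -143.  126.]
[380 271] [ 486. -151.  126.]
[368 272] [ 484. -127.  123.]
[372 272] [ 484. -135.  126.]
[376 272] [ 484. -143.  125.]
[380 272] [ 484. -151.  125.]
[370 273] [ 482. -131.  127.]
[374 273] [ 482. -139.  125.]
[369 274] [ 480. -129.  126.]
```

```bash
cat >> h.py <<'E'
from scipy.spatial.transform import Rotation as Ro
def frame(app,yax):
    z=np.array(app,float);z/=np.linalg.norm(z); y=np.array(yax,float); y-=z*(y@z); y/=np.linalg.norm(y)
    return np.c_[np.cross(y,z),y,z]
def delta(tcp,Rt):
    s=ctrl.get_state(); R0=Ro.from_euler("xyz",s["ee_rot"])
    dr=(Ro.from_matrix(Rt)*R0.inv()).as_rotvec(degrees=True)
    print("slide m",((np.array(tcp)-s["tool_pos"])/1000).round(4),"dr",dr.round(2),"ang",np.linalg.norm(dr).round(1))
def show():
    s=ctrl.get_state(); print({k:np.round(s[k],3) for k in("t","joints","tool_pos","ee_rot","wrist_force","gripper_width")})
E
cat > g.py <<'E'
from h import *
th=np.radians(42)
d=np.array([-.354,-.935,0]); xs=np.array([.935,-.354,0])
app=-np.cos(th)*np.array([0,0,1])-np.sin(th)*d
g=np.array([522,152.5,60])
R=frame(app,xs)
for b in (100,0):
    print(b,"tcp",(g+app*(19-b)).round(1)); delta(g+app*(19-b),R)
E
python3 g.py
```

```text
100 tcp [502.8 101.8 120.2]
slide m [ 0.359  -0.4028 -0.1106] dr [ 42.    21.03 -90.14] ang 101.6
0 tcp [526.5 164.4  45.9]
slide m [ 0.3827 -0.3402 -0.1849] dr [ 42.    21.03 -90.14] ang 101.6
```

drive_tool([
  {"slide": [0.1,-0.1,0.03],"dr": [10.5,5.3,-22.5],"grip": 0},
  {"slide": [0.1,-0.1,0.03],"dr": [10.5,5.3,-22.5],"grip": 0},
  {"slide": [0.2,-0.2,0.03],"dr": [21,10.5,-45],"grip": 0},
  {"slide": [0.2,-0.2,0.03],"dr": [21,10.5,-45],"grip": 0},
  {"slide": [0.2,-0.2,0.03],"dr": [21,10.5,-45],"grip": 0},
  {"slide": [0.3,-0.35,0],"dr": [31.5,15.8,-67.6],"grip": 0},
  {"slide": [0.359,-0.403,-0.04],"dr": [42,21,-90.1],"grip": 0},
  {"slide": [0.359,-0.403,-0.04],"dr": [42,21,-90.1],"grip": 0},
  {"slide": [0.359,-0.403,-0.04],"dr": [42,21,-90.1],"grip": 0},
  {"slide": [0.359,-0.403,-0.04],"dr": [42,21,-90.1],"grip": 0},
  {"slide": [0.359,-0.403,-0.04],"dr": [42,21,-90.1],"grip": 0},
  {"slide": [0.359,-0.403,-0.04],"dr": [42,21,-90.1],"grip": 0},
])

```text
t: 1.65
tool_pos: [502.5, 102.6, 191.7]
ee_rot: [3.138, -0.732, 1.214]
wrist_force: [-0.3, 0.6, 0.6]
gripper_width: 85.2
```

```bash
python3 g.py
python3 - <<'E'
from h import *
show()
p,d=ctrl.camera("wrist"); cv2.imwrite("pics/w1.png",p)
p,d=ctrl.camera("scene"); cv2.imwrite("pics/s1.png",p)
E
```

```text
100 tcp [502.8 101.8 120.2]
slide m [ 0.0003 -0.0008 -0.0715] dr [ 0.1   0.12 -0.17] ang 0.2
0 tcp [526.5 164.4  45.9]
slide m [ 0.024   0.0618 -0.1458] dr [ 0.1   0.12 -0.17] ang 0.2
{'t': np.float64(1.65), 'joints': array([-0.39 ,  0.336,  1.919,  0.849,  1.098, -0.519]), 'tool_pos': array([502.55 , 102.593, 191.679]), 'ee_rot': array([ 3.138, -0.732,  1.214]), 'wrist_force': array([-0.304,  0.613,  0.588]), 'gripper_width': np.float64(85.241)}
```

View pics/w1.png

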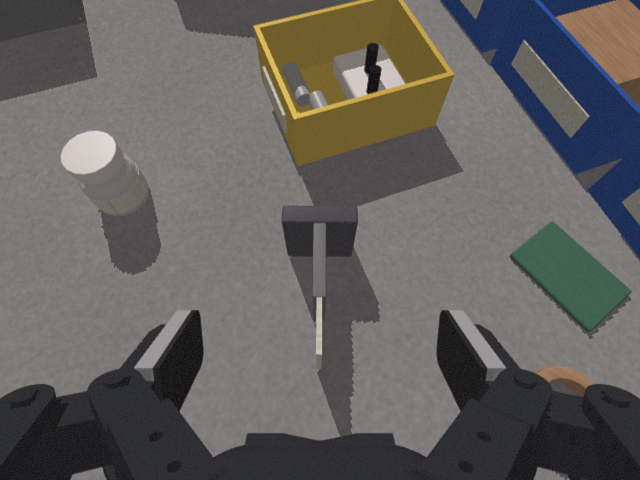

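View pics/s1.png

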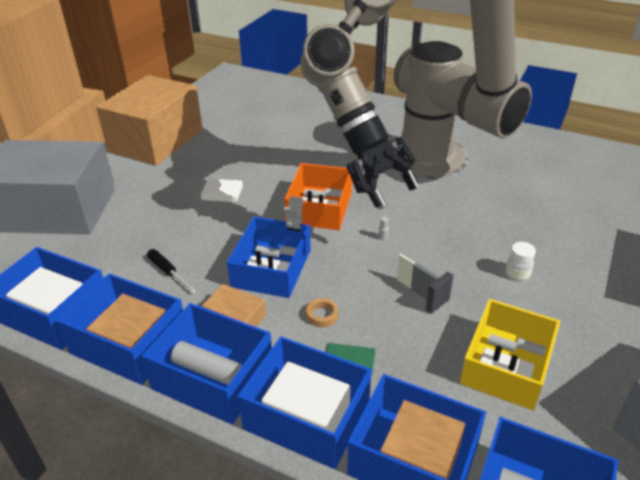

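The wrist view shows the stand centred between the fingers: base at (320,230), card at (319,340). The arm is in a good configuration, so I go in and pinch the slab.

drive_tool([
  {"slide": [0,-0.001,-0.04],"dr": [0,0,0],"grip": 0},
  {"slide": [0,-0.001,-0.071],"dr": [0,0,0],"grip": 0},
  {"slide": [0.008,0.02,-0.096],"dr": [0,0,0],"grip": 0},
  {"slide": [0.016,0.041,-0.121],"dr": [0,0,0],"grip": 0},
  {"slide": [0.024,0.062,-0.146],"dr": [0,0,0],"grip": 0},
  {"slide": [0.024,0.062,-0.146],"dr": [0,0,0],"grip": 0},
  {"slide": [0.024,0.062,-0.146],"dr": [0,0,0],"grip": 0.6},
  {"slide": [0.024,0.062,-0.146],"dr": [0,0,0],"grip": 0.6},
  {"slide": [0.024,0.062,-0.146],"dr": [0,0,0],"grip": 0.6},
  {"slide": [0.024,0.062,-0.146],"dr": [0,0,0],"grip": 0.6},
], squeeze=80)

```text
t: 3.0
tool_pos: [527.2, 163.5, 45.7]
ee_rot: [3.139, -0.733, 1.21]
wrist_force: [0.7, 0.6, 1.2]
gripper_width: 34.1
```

Run:
```python
from h import *
show()
p,d=ctrl.camera("wrist"); cv2.imwrite("pics/w2.png",p)
```

```text
{'t': np.float64(3.0), 'joints': array([-0.241,  0.632,  1.99 ,  1.15 ,  0.814, -0.83 ]), 'tool_pos': array([527.183, 163.484,  45.75 ]), 'ee_rot': array([ 3.139, -0.733,  1.21 ]), 'wrist_force': array([0.748, 0.63 , 1.248]), 'gripper_width': np.float64(34.145)}
```

View pics/w2.png

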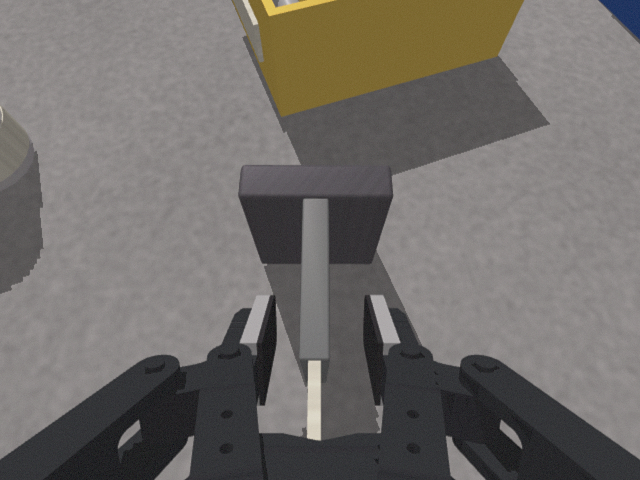

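drive_tool([
  {"slide": [-0.001,0,0],"dr": [0,0,0],"grip": 1},
  {"slide": [-0.001,0,0],"dr": [0,0,0],"grip": 1},
  {"slide": [-0.001,0,0],"dr": [0,0,0],"grip": 1},
  {"slide": [-0.001,0,0],"dr": [0,0,0],"grip": 1},
  {"slide": [-0.001,0,0],"dr": [0,0,0],"grip": 1},
  {"slide": [-0.001,0,0.01],"dr": [0,0,0],"grip": 1},
  {"slide": [-0.001,0,0.025],"dr": [0,0,0],"grip": 1},
], squeeze=80)

```text
t: 3.92
tool_pos: [525.6, 163.9, 70.2]
ee_rot: [3.142, -0.732, 1.209]
wrist_force: [0.0, 0.0, -2.7]
gripper_width: 8.8
```

Run:
```python
from h import *
show()
p,d=ctrl.camera("wrist"); cv2.imwrite("pics/w3.png",p)
```

```text
{'t': np.float64(3.925), 'joints': array([-0.24 ,  0.579,  1.983,  1.098,  0.84 , -0.753]), 'tool_pos': array([525.554, 163.905,  70.152]), 'ee_rot': array([ 3.142, -0.732,  1.209]), 'wrist_force': array([ 1.000e-03,  2.200e-02, -2.744e+00]), 'gripper_width': np.float64(8.758)}
```

View pics/w3.png

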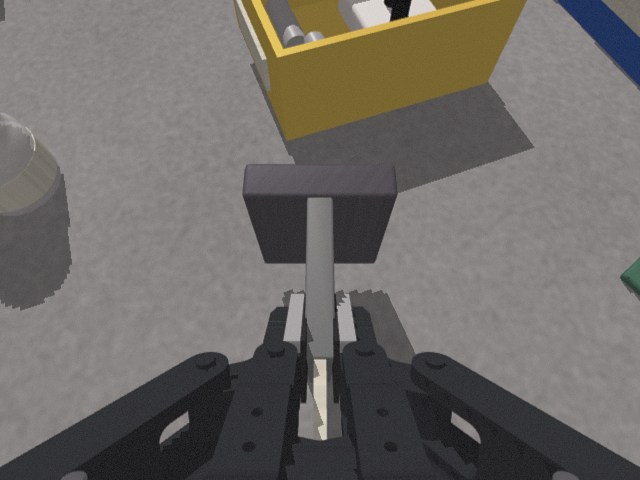

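drive_tool([
  {"slide": [0,0,0.02],"dr": [0,0,0],"grip": 1},
  {"slide": [0,0,0.045],"dr": [0,0,0],"grip": 1},
  {"slide": [0,0,0.06],"dr": [-7,2.7,0],"grip": 1},
  {"slide": [0,0,0.065],"dr": [-14,5.3,0],"grip": 1},
  {"slide": [0,0,0.065],"dr": [-21,8,0],"grip": 1},
  {"slide": [0,0,0.065],"dr": [-28,10.6,0],"grip": 1},
  {"slide": [0,0,0.065],"dr": [-35,13.3,0],"grip": 1},
  {"slide": [0,0,0.065],"dr": [-42,15.9,0],"grip": 1},
  {"slide": [0,0,0.065],"dr": [-49,18.6,0],"grip": 1},
  {"slide": [0,0,0.065],"dr": [-56,21.2,0],"grip": 1},
  {"slide": [0,0,0.065],"dr": [-63,23.9,0],"grip": 1},
  {"slide": [0,0,0.065],"dr": [-70,26.5,0],"grip": 1},
  {"slide": [0,0,0.065],"dr": [-77,29.2,0],"grip": 1},
  {"slide": [0,0,0.065],"dr": [-84.2,31.9,0],"grip": 1},
  {"slide": [0,0,0.065],"dr": [-84.2,31.9,0],"grip": 1},
  {"slide": [0,0,0.065],"dr": [-84.2,31.9,0],"grip": 1},
  {"slide": [0,0,0.065],"dr": [-84.2,31.9,0],"grip": 1},
])

```text
t: 6.1
tool_pos: [526.2, 163.5, 136.5]
ee_rot: [3.14, 0.836, 1.208]
wrist_force: [-0.4, 0.1, -3.5]
gripper_width: 8.2
```

```bash
cat > look.py <<'E'
import sys
from h import *
show(); n=sys.argv[1]
for c in sys.argv[2:]:
    p,d=ctrl.camera(c); cv2.imwrite(f"pics/{c}{n}.png",p); np.save(f"pics/{c}{n}.npy",d)
E
python3 look.py 4 wrist scene
```

```text
{'t': np.float64(6.1), 'joints': array([ 0.453,  0.874,  1.128, -0.548,  1.782,  0.88 ]), 'tool_pos': array([526.218, 163.486, 136.453]), 'ee_rot': array([3.14 , 0.836, 1.208]), 'wrist_force': array([-0.392,  0.098, -3.484]), 'gripper_width': np.float64(8.194)}
```

View pics/wrist4.png

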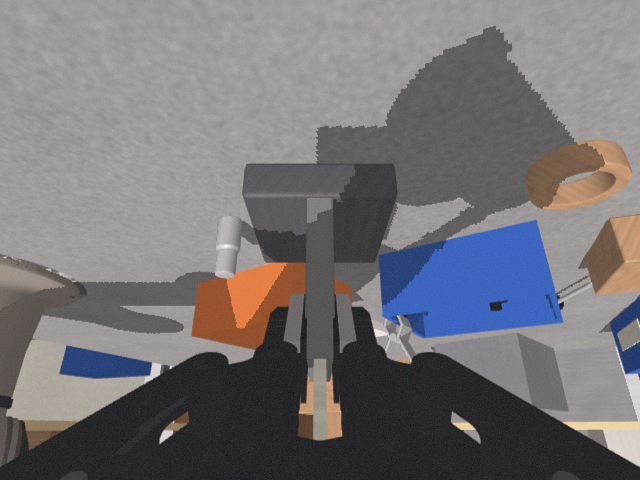

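View pics/scene4.png

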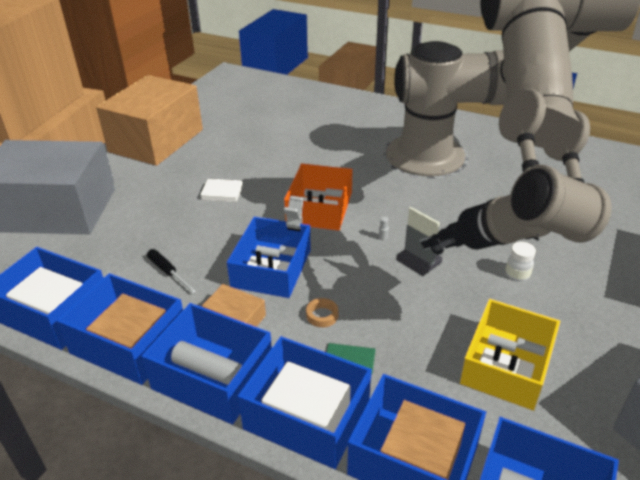

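drive_tool([
  {"slide": [0,0,-0.02],"dr": [0,0,0],"grip": 1},
  {"slide": [0,0,-0.04],"dr": [0,0,0],"grip": 1},
  {"slide": [0,0,-0.058],"dr": [0,0,0],"grip": 1},
  {"slide": [0,0,-0.07],"dr": [0,0,0],"grip": 1},
  {"slide": [0,0,-0.077],"dr": [0,0,0],"grip": 1},
  {"slide": [0,0,-0.079],"dr": [0,0,0],"grip": 1},
  {"slide": [0,0,-0.079],"dr": [0,0,0],"grip": 1},
])

```text
t: 7.08
tool_pos: [526.2, 164.0, 56.7]
ee_rot: [3.141, 0.839, 1.21]
wrist_force: [-0.9, 0.4, -3.3]
gripper_width: 8.7
```

```bash
python3 look.py 5 scene wrist
python3 - <<'E'
import cv2
s=cv2.imread("pics/scene5.png"); cv2.imwrite("pics/c5.png",cv2.resize(s[200:330,370:570],None,fx=4,fy=4,interpolation=cv2.INTER_CUBIC))
E
```

```text
{'t': np.float64(7.075), 'joints': array([ 0.454,  0.972,  1.162, -0.539,  1.672,  0.949]), 'tool_pos': array([526.182, 163.954,  56.657]), 'ee_rot': array([3.141, 0.839, 1.21 ]), 'wrist_force': array([-0.865,  0.378, -3.343]), 'gripper_width': np.float64(8.673)}
```

View pics/c5.png

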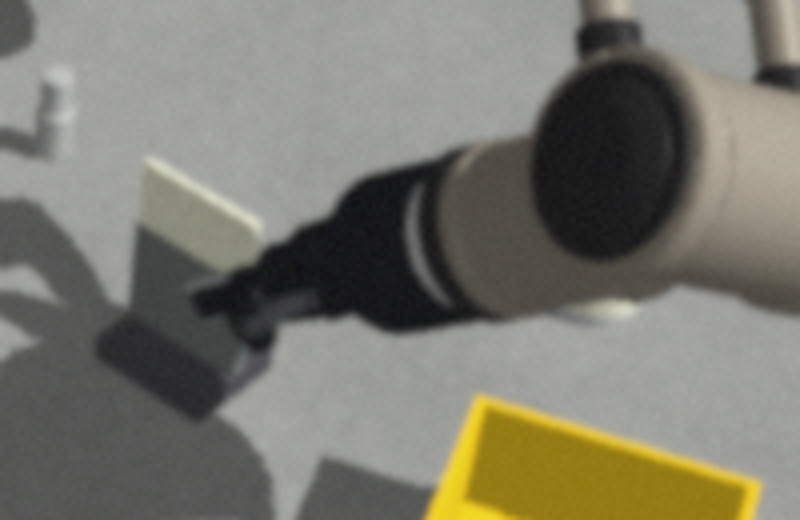

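drive_tool([
  {"slide": [0,0,-0.001],"dr": [0,0,0],"grip": 1},
  {"slide": [0,0,-0.002],"dr": [0,0,0],"grip": 1},
])

```text
t: 7.42
tool_pos: [526.2, 164.0, 55.7]
ee_rot: [3.14, 0.839, 1.209]
wrist_force: [0.2, 3.6, 7.7]
gripper_width: 8.6
```

drive_tool([
  {"slide": [0,0,-0.001],"dr": [0,0,0],"grip": 1},
  {"slide": [0,0,-0.001],"dr": [0,0,0],"grip": 1},
])

```text
t: 7.68
tool_pos: [526.2, 164.0, 55.8]
ee_rot: [3.139, 0.84, 1.208]
wrist_force: [-0.4, 2.3, 10.1]
gripper_width: 8.7
```

drive_tool([
  {"slide": [0,0,-0.001],"dr": [0,0,0],"grip": 1},
  {"slide": [0,0,-0.001],"dr": [0,0,0],"grip": 1},
])

```text
t: 7.92
tool_pos: [526.2, 164.0, 55.7]
ee_rot: [3.138, 0.84, 1.207]
wrist_force: [-2.5, 2.9, 13.8]
gripper_width: 8.5
```

Contact with the bench is clear at z about 55.8. I release and back out along the approach.

drive_tool([
  {"slide": [0,0,0.002],"dr": [0,0,0],"grip": 1},
  {"slide": [0,0,0.003],"dr": [0,0,0],"grip": 0.7},
  {"slide": [0,0,0.003],"dr": [0,0,0],"grip": 0.4},
  {"slide": [0,0,0.003],"dr": [0,0,0],"grip": 0.2},
  {"slide": [0,0,0.003],"dr": [0,0,0],"grip": 0.1},
  {"slide": [0,0,0.003],"dr": [0,0,0],"grip": 0.1},
  {"slide": [0.005,0.014,0.017],"dr": [0,0,0],"grip": 0.1},
  {"slide": [0.013,0.035,0.036],"dr": [0,0,0],"grip": 0.1},
  {"slide": [0.026,0.07,0.07],"dr": [0,0,0],"grip": 0.1},
  {"slide": [0.026,0.07,0.12],"dr": [0,0,0],"grip": 0},
  {"slide": [0.026,0.07,0.17],"dr": [0,0,0],"grip": 0},
])

```text
t: 9.3
tool_pos: [551.8, 234.3, 223.3]
ee_rot: [-3.14, 0.84, 1.212]
wrist_force: [0.4, 0.2, 0.4]
gripper_width: 85.4
```

```bash
python3 look.py 6 scene top
python3 - <<'E'
import cv2,numpy as np
s=cv2.imread("pics/scene6.png");t=cv2.imread("pics/top6.png"); cv2.imwrite("pics/c6.png",np.hstack([cv2.resize(s[200:350,380:480],None,fx=4,fy=4,interpolation=cv2.INTER_CUBIC),cv2.resize(t[150:300,180:280],None,fx=4,fy=4,interpolation=cv2.INTER_CUBIC)]))
E
```

```text
{'t': np.float64(9.3), 'joints': array([ 0.522,  0.927,  0.772, -0.572,  2.078,  0.765]), 'tool_pos': array([551.764, 234.262, 223.266]), 'ee_rot': array([-3.14 ,  0.84 ,  1.212]), 'wrist_force': array([0.447, 0.167, 0.428]), 'gripper_width': np.float64(85.428)}
```

View pics/c6.png

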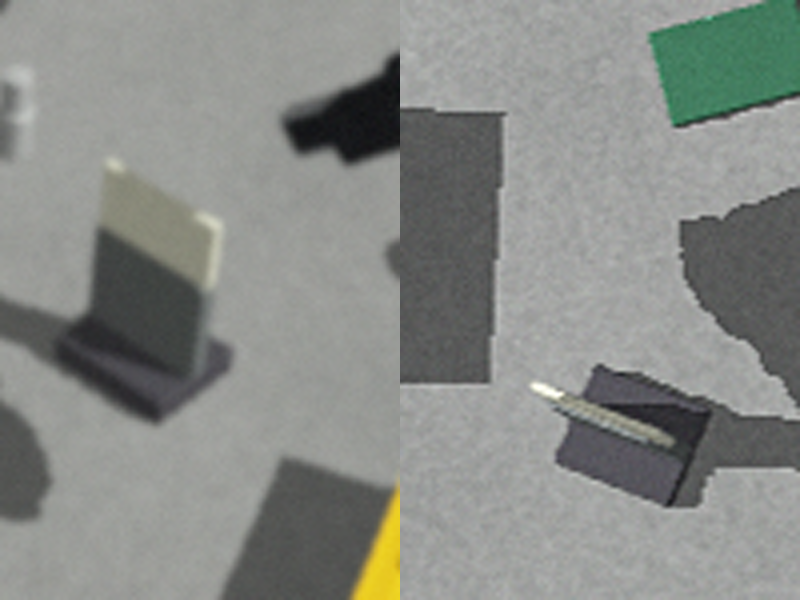

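View pics/top6.png

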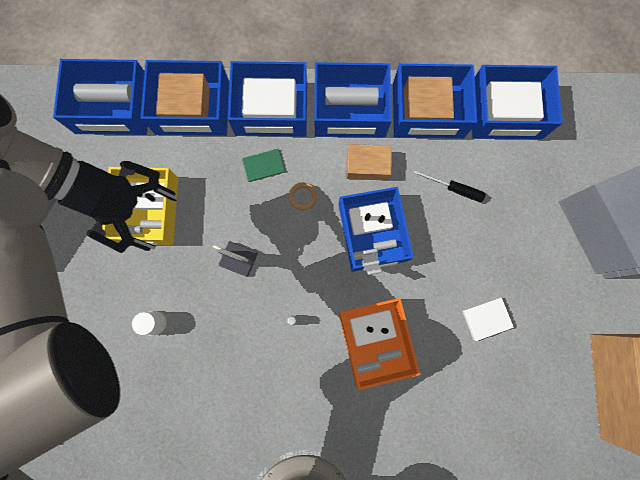

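The stand is upright and free. Now I measure the card's top edge, and the clip's bars in two views.

```bash
cat > m2.py <<'E'
from h import *
D=np.load("pics/top6.npy")
ys,xs=np.mgrid[235:275,200:265]; px=np.c_[xs.ravel(),ys.ravel()]; P=dep("top",px,D)
for lo,hi,zz in((108,125,116),(68,84,76),(8,24,16)):
    m=(P[:,2]>lo)&(P[:,2]<hi); Q=onplane("top",px[m],zz)[:,:2].astype(np.float32)
    if m.sum()>4:
        r=cv2.minAreaRect(Q); vx,vy,x0,y0=cv2.fitLine(Q,cv2.DIST_HUBER,0,.01,.01).ravel()
        print(zz,m.sum(),r,"dir",vx,vy,np.degrees(np.arctan2(vy,vx)),"med",np.median(P[m],0).round(1))
S=np.load("pics/scene6.npy"); img=cv2.imread("pics/scene6.png")
# scene: card corners
ys,xs=np.mgrid[235:300,395:440]; px=np.c_[xs.ravel(),ys.ravel()]; P=dep("scene",px,S)
m=(P[:,2]>60)&(P[:,2]<135); c=np.median(P[m],0); print(m.sum(),c)
A=P[m]; u,s,vt=np.linalg.svd(A-A.mean(0)); print("normal",vt[2],"tilt deg",np.degrees(np.arcsin(abs(vt[2][2]))),"yaw",np.degrees(np.arctan2(vt[2][1],vt[2][0])))
cv2.imwrite("pics/c6b.png",cv2.resize(img[230:310,390:450],None,fx=8,fy=7,interpolation=cv2.INTER_CUBIC))
E
python3 m2.py
python3 - <<'E'
import cv2
a=cv2.imread('pics/top6.png')[235:290,345:405]; b=cv2.imread('pics/scene6.png')[185:240,270:330]
import numpy as np
cv2.imwrite('pics/c6c.png',np.hstack([cv2.resize(x,(390,357),interpolation=cv2.INTER_CUBIC) for x in(a,b)]))
E
```

```text
116 78 ((522.8109130859375, 152.6781768798828), (70.49261474609375, 4.334303855895996), 69.42357635498047) dir 0.35160616 0.936148 69.414406 med [523.2 152.9 115.8]
76 74 ((523.1940307617188, 153.5648651123047), (73.85530853271484, 10.220759391784668), 69.21205139160156) dir 0.3408188 0.940129 70.073235 med [520.3 152.5  75.3]
16 662 ((522.855224609375, 152.30325317382812), (71.04938507080078, 59.889259338378906), 69.36466217041016) dir 0.32913694 -0.9442822 -70.7836 med [521.  152.5  15.8]
725 [526.93094552 156.03423614  87.50961225]
normal [ 0.93704321 -0.34394885  0.06040877] tilt deg 3.4632759470460903 yaw -20.156046096815956
```

View pics/c6b.png

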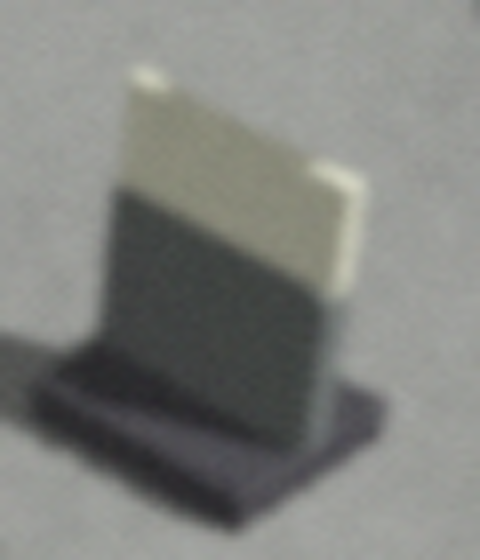

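View pics/c6c.png

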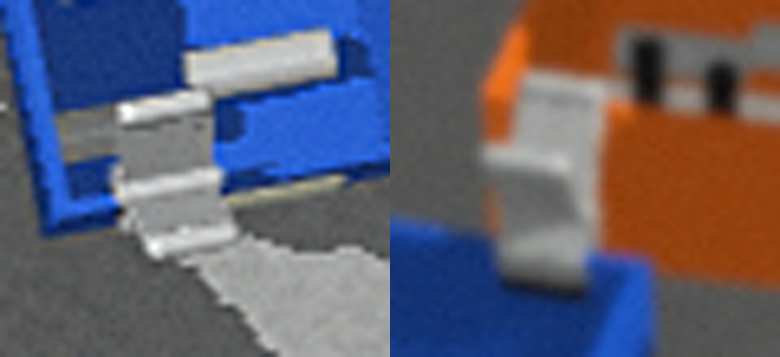

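```bash
cat > m3.py <<'E'
from h import *
Ds=[np.load("pics/top0.npy"),np.load("pics/top6.npy")]
ys,xs=np.mgrid[240:285,350:395]; px=np.c_[xs.ravel(),ys.ravel()]
for D in Ds:
    P=dep("top",px,D); c=[]
    for f in (lambda p:p[:,1]<259, lambda p:p[:,1]>264):
        m=(P[:,2]>119)&(P[:,2]<134)&f(px); Q=onplane("top",px[m],125)[:,:2].astype(np.float32)
        r=cv2.minAreaRect(Q); print(m.sum(),r,np.median(P[m],0).round(1)); c.append(np.array(r[0]))
    print("mid",(c[0]+c[1])/2,"dir",np.degrees(np.arctan2(*(c[0]-c[1])[::-1])),np.linalg.norm(c[0]-c[1]))
    P=dep("top",np.c_[tuple(a.ravel() for a in np.mgrid[335:420,180:280])],D)
    m=(P[:,2]>62)&(P[:,2]<78); Q=onplane("top",np.c_[tuple(a.ravel() for a in np.mgrid[335:420,180:280])][m],70)[:,:2].astype(np.float32)
    print("bin",cv2.minAreaRect(Q))
E
python3 m3.py
cat > g2.py <<'E'
from h import *
a=np.radians(9.5); ys=np.array([np.cos(a),np.sin(a),0])
R=frame([0,0,-1],ys)
for z in(220,103): delta([505,-137,z],R)
E
python3 g2.py
```

```text
55 ((525.5685424804688, -132.31341552734375), (8.718290328979492, 27.86965560913086), 11.814606666564941) [ 526.1 -131.4  125.4]
58 ((485.0001525878906, -140.0968780517578), (7.803604602813721, 30.273401260375977), 11.654152870178223) [ 485.  -140.7  125.1]
mid [ 505.28434753 -136.20514679] dir 10.860804229004374 41.308310874994554
bin ((583.6956176757812, -152.0485382080078), (167.8111114501953, 130.88836669921875), 10.888708114624023)
56 ((525.9268798828125, -132.45533752441406), (8.140775680541992, 27.38125228881836), 10.78431224822998) [ 526.1 -133.2  124.7]
57 ((485.155029296875, -140.84786987304688), (7.803604602813721, 28.73982810974121), 11.654152870178223) [ 485.6 -140.7  124.7]
mid [ 505.54095459 -136.6516037 ] dir 11.631379653234466 41.62665491514854
bin ((583.626220703125, -152.0233154296875), (167.92794799804688, 131.02955627441406), 10.721502304077148)
slide m [-0.0482 -0.3717 -0.0084] dr [47.98 -4.27 28.59] ang 56.0
slide m [-0.0482 -0.3717 -0.1254] dr [47.98 -4.27 28.59] ang 56.0
```

```bash
sed -i 's/9.5)/11.2)/; s/\[505,-137,z\]/[505.4,-136.4,z]/; s/220,103/230,105/' g2.py; python3 g2.py
```

```text
slide m [-0.0478 -0.3711  0.0016] dr [48.1  -3.56 30.19] ang 56.9
slide m [-0.0478 -0.3711 -0.1234] dr [48.1  -3.56 30.19] ang 56.9
```

drive_tool([
  {"slide": [-0.005,-0.04,0.015],"dr": [8,-0.6,5],"grip": 0},
  {"slide": [-0.013,-0.1,0.02],"dr": [16,-1.2,10],"grip": 0},
  {"slide": [-0.02,-0.16,0.02],"dr": [24,-1.8,15],"grip": 0},
  {"slide": [-0.03,-0.22,0.02],"dr": [32,-2.4,20],"grip": 0},
  {"slide": [-0.037,-0.28,0.01],"dr": [40,-3,25],"grip": 0},
  {"slide": [-0.043,-0.33,0.005],"dr": [48.1,-3.6,30.2],"grip": 0},
  {"slide": [-0.048,-0.371,0.002],"dr": [48.1,-3.6,30.2],"grip": 0},
  {"slide": [-0.048,-0.371,0.002],"dr": [48.1,-3.6,30.2],"grip": 0},
  {"slide": [-0.048,-0.371,0.002],"dr": [48.1,-3.6,30.2],"grip": 0},
  {"slide": [-0.048,-0.371,0.002],"dr": [48.1,-3.6,30.2],"grip": 0},
])

```text
t: 10.65
tool_pos: [504.2, -135.5, 224.2]
ee_rot: [-3.137, 0.007, 1.774]
wrist_force: [0.0, -0.2, 1.1]
gripper_width: 85.6
```

```bash
python3 look.py 7 wrist; python3 g2.py
```

```text
{'t': np.float64(10.65), 'joints': array([-0.404,  0.343,  1.543, -0.009,  1.255, -0.605]), 'tool_pos': array([ 504.195, -135.508,  224.239]), 'ee_rot': array([-3.137,  0.007,  1.774]), 'wrist_force': array([ 0.006, -0.154,  1.139]), 'gripper_width': np.float64(85.649)}
slide m [ 0.0011 -0.0009  0.0057] dr [ 0.47 -0.17 -0.48] ang 0.7
slide m [ 0.0011 -0.0009 -0.1193] dr [ 0.47 -0.17 -0.48] ang 0.7
```

View pics/wrist7.png

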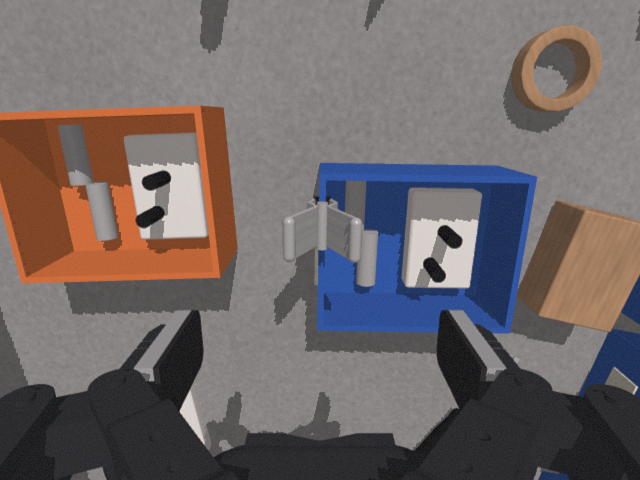

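Run:
```python
from h import *
s=ctrl.get_state(); c=ctrl.calibration("wrist"); f=240/np.tan(np.radians(c["fov_y"])/2)
R=Ro.from_euler("xyz",s["ee_rot"]).as_matrix(); H=c["hand_eye"]
img=cv2.imread("pics/wrist7.png"); cv2.imwrite("pics/c7.png",cv2.resize(img[180:280,260:380],None,fx=6,fy=6,interpolation=cv2.INTER_CUBIC))
o=R@H[:3,3]+s["tool_pos"]
for u,v in((289,238),(355,240)):
    d=R@H[:3,:3]@np.array([(u-c["cx"])/f,(v-c["cy"])/f,1]); print((o+d*(125-o[2])/d[2]).round(1))
```

```text
[ 485.7 -138.4  125. ]
[ 526.6 -131.2  125. ]
```

View pics/c7.png

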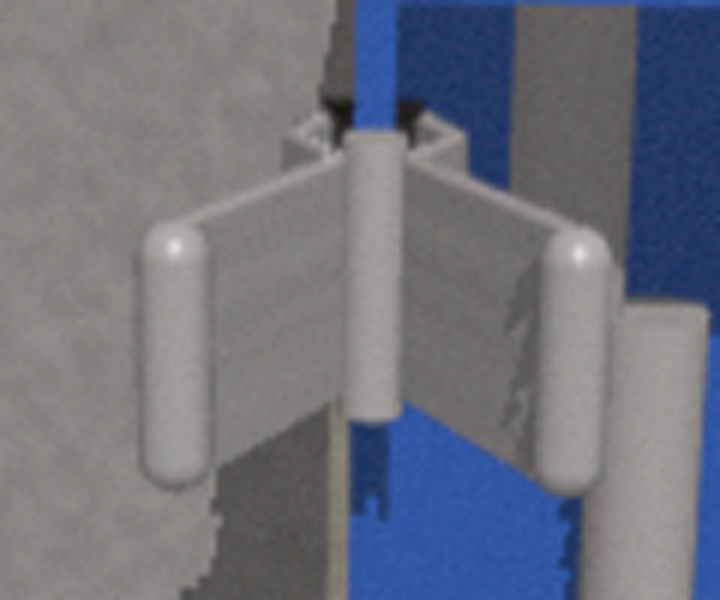

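Both views agree to about 2 mm on the clip's centre. I descend and close onto the levers.

drive_tool([
  {"slide": [0.001,0,-0.03],"dr": [0.5,-0.2,-0.5],"grip": 0},
  {"slide": [0.0015,0,-0.07],"dr": [0.5,-0.2,-0.5],"grip": 0},
  {"slide": [0.0015,0,-0.1],"dr": [0.5,-0.2,-0.5],"grip": 0},
  {"slide": [0.0015,0,-0.12],"dr": [0.5,-0.2,-0.5],"grip": 0},
  {"slide": [0.0015,0,-0.12],"dr": [0.5,-0.2,-0.5],"grip": 0.2},
  {"slide": [0.0015,0,-0.12],"dr": [0.5,-0.2,-0.5],"grip": 0.35},
  {"slide": [0.0015,0,-0.12],"dr": [0.5,-0.2,-0.5],"grip": 0.35},
  {"slide": [0.0015,0,-0.12],"dr": [0.5,-0.2,-0.5],"grip": 0.35},
], squeeze=30)

```text
t: 11.7
tool_pos: [505.8, -137.2, 105.1]
ee_rot: [3.14, 0.0, 1.764]
wrist_force: [-0.4, -0.3, 0.7]
gripper_width: 55.5
```

```bash
python3 look.py 8 wrist; python3 g2.py
```

```text
{'t': np.float64(11.7), 'joints': array([-4.120e-01,  4.760e-01,  1.699e+00,  1.000e-03,  9.640e-01,
       -6.050e-01]), 'tool_pos': array([ 505.839, -137.176,  105.076]), 'ee_rot': array([3.14 , 0.   , 1.764]), 'wrist_force': array([-0.375, -0.269,  0.696]), 'gripper_width': np.float64(55.548)}
slide m [-0.0003  0.0008  0.1251] dr [-0.    0.09  0.16] ang 0.2
slide m [-0.0003  0.0008  0.0001] dr [-0.    0.09  0.16] ang 0.2
```

View pics/wrist8.png

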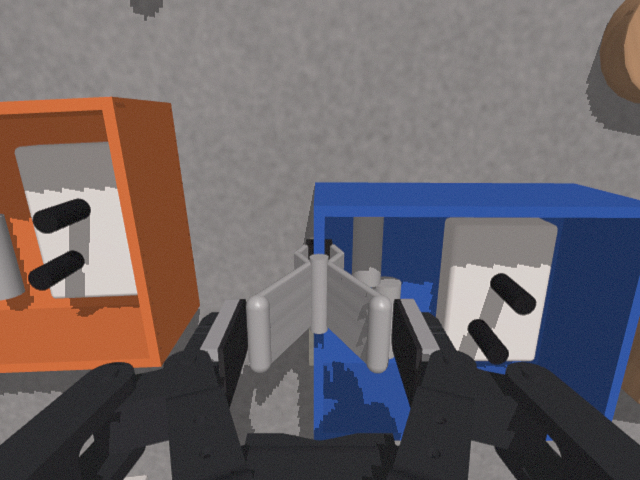

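drive_tool([
  {"slide": [0,0.001,0],"dr": [0,0,0],"grip": 0.4},
  {"slide": [0,0.001,0.001],"dr": [0,0,0],"grip": 0.5},
  {"slide": [0,0.001,0.003],"dr": [0,0,0],"grip": 0.6},
  {"slide": [0,0.001,0.005],"dr": [0,0,0],"grip": 0.7},
  {"slide": [0,0.001,0.006],"dr": [0,0,0],"grip": 0.8},
  {"slide": [0,0.001,0.006],"dr": [0,0,0],"grip": 0.9},
  {"slide": [0,0.001,0.006],"dr": [0,0,0],"grip": 0.9},
  {"slide": [0,0.001,0.006],"dr": [0,0,0],"grip": 0.9},
], squeeze=30)

```text
t: 12.75
tool_pos: [505.4, -136.1, 110.2]
ee_rot: [3.141, -0.0, 1.763]
wrist_force: [-0.1, -0.3, -1.0]
gripper_width: 23.3
```

```bash
python3 look.py 9 wrist scene;python3 - <<'E'
import cv2
s=cv2.imread("pics/scene9.png"); cv2.imwrite("pics/c9.png",cv2.resize(s[130:250,240:360],None,fx=5,fy=5,interpolation=cv2.INTER_CUBIC))
E
```

```text
{'t': np.float64(12.75), 'joints': array([-4.100e-01,  4.690e-01,  1.694e+00,  1.000e-03,  9.780e-01,
       -6.030e-01]), 'tool_pos': array([ 505.405, -136.089,  110.242]), 'ee_rot': array([ 3.141, -0.   ,  1.763]), 'wrist_force': array([-0.13 , -0.266, -1.038]), 'gripper_width': np.float64(23.278)}
```

View pics/wrist9.png

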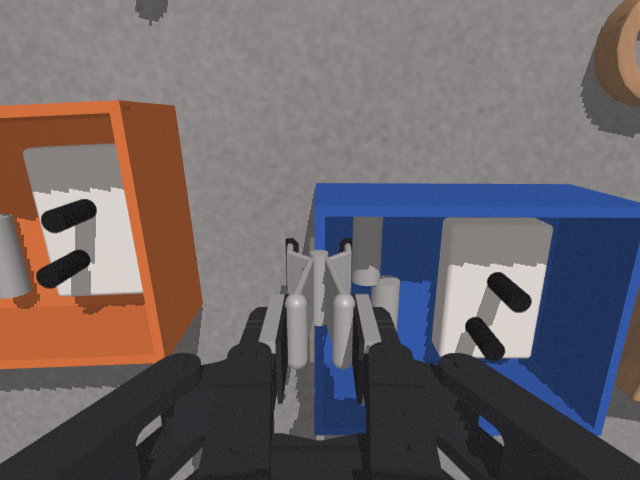

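View pics/c9.png

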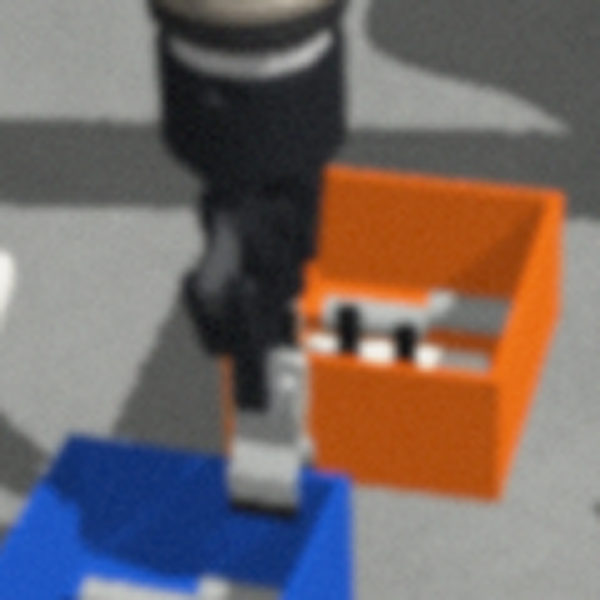

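drive_tool([
  {"slide": [0,0,0.005],"dr": [0,0,0],"grip": 1},
  {"slide": [0,0,0.015],"dr": [0,0,0],"grip": 1},
  {"slide": [0,0,0.03],"dr": [0,0,0],"grip": 1},
  {"slide": [0,0,0.055],"dr": [0,0,0],"grip": 1},
  {"slide": [0,0,0.085],"dr": [0,0,0],"grip": 1},
  {"slide": [0,0,0.12],"dr": [0,0,0],"grip": 1},
  {"slide": [0,0,0.12],"dr": [0,0,0],"grip": 1},
], squeeze=40)

```text
t: 13.72
tool_pos: [506.9, -136.7, 234.1]
ee_rot: [3.135, 0.004, 1.764]
wrist_force: [-0.1, 0.2, -1.2]
gripper_width: 22.4
```

```bash
python3 look.py 10 wrist scene;python3 - <<'E'
import cv2,numpy as np
s=cv2.imread("pics/scene10.png");w=cv2.imread("pics/wrist10.png"); cv2.imwrite("pics/c10.png",np.hstack([cv2.resize(s[80:200,250:330],None,fx=5,fy=5,interpolation=cv2.INTER_CUBIC),cv2.resize(w[200:400,250:385],(400,600),interpolation=cv2.INTER_CUBIC)]))
E
```

```text
{'t': np.float64(13.725), 'joints': array([-4.100e-01,  3.350e-01,  1.526e+00,  1.000e-03,  1.273e+00,
       -6.030e-01]), 'tool_pos': array([ 506.901, -136.683,  234.12 ]), 'ee_rot': array([3.135, 0.004, 1.764]), 'wrist_force': array([-0.097,  0.186, -1.202]), 'gripper_width': np.float64(22.367)}
```

View pics/c10.png

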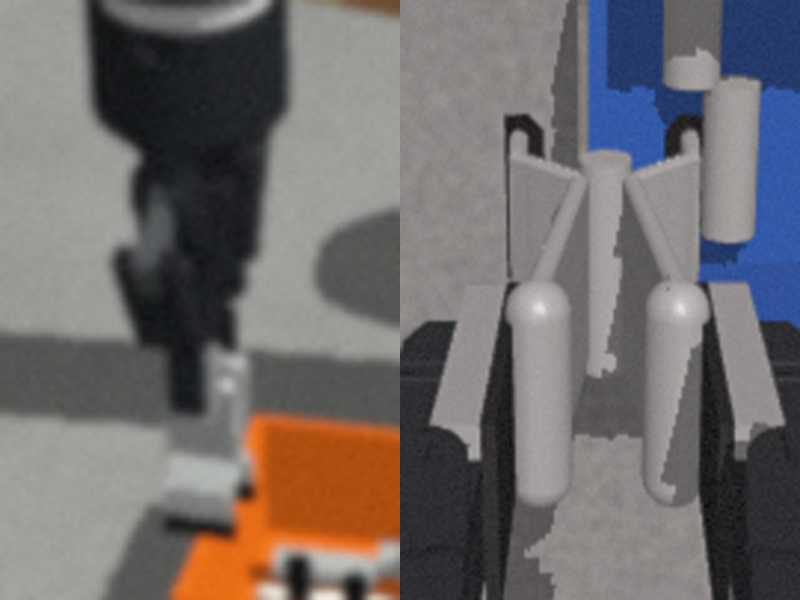

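View pics/scene10.png

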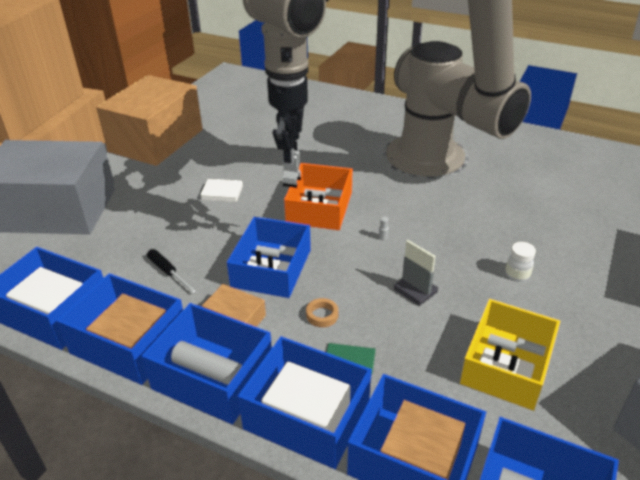

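```bash
cat > m4.py <<'E'
from h import *
import sys
s=ctrl.get_state(); c=ctrl.calibration("wrist"); f=240/np.tan(np.radians(c["fov_y"])/2)
H=c["hand_eye"]; D=np.load("pics/wrist%s.npy"%sys.argv[1])
def tp(u,v):  # point in tool frame
    z=np.median(D[v-1:v+2,u-1:u+2]); q=np.array([(u-c["cx"])/f*z,(v-c["cy"])/f*z,z]); return (H[:3,:3]@q+H[:3,3]).round(1)
k=135/400; kv=200/600
for n,(a,b) in dict(pivF=(602,160),pivMid=(602,260),pivN=(597,360),barLf=(540,310),barLm=(542,400),barLn=(542,490),barRf=(675,310),barRm=(672,400),barRn=(670,490),padLtop=(523,128),padRtop=(690,128),padfrontL=(510,125),padLbot=(509,200),jawR=(697,200)).items():
    u=int(250+(a-400)*k); v=int(200+b*kv); print(n,(u,v),tp(u,v))
E
python3 m4.py 10
```

```text
pivF (318, 253) [17.   0.2 24.9]
pivMid (318, 286) [ 2.6  0.2 21.7]
pivN (316, 320) [-14.8  -0.7  23. ]
barLf (297, 303) [ 12.8  -6.8 -16.4]
barLm (297, 333) [  1.4  -7.  -16.8]
barLn (297, 363) [-10.8  -7.2 -16.8]
barRf (342, 303) [ 12.7   8.7 -16.2]
barRm (341, 333) [  1.2   8.5 -16.5]
barRn (341, 363) [-10.8   8.7 -16.8]
padLtop (291, 242) [ 14.8 -13.3  48.2]
padRtop (347, 242) [14.7 14.6 48.8]
padfrontL (287, 241) [ 14.5 -15.5  50.9]
padLbot (286, 266) [ -0.3 -16.7  54.7]
jawR (350, 266) [ 7.6 15.2 33.8]
```

```bash
cat > g3.py <<'E'
from h import *
R=frame([0,0,-1],[.936,-.351,0])
for z in(215,162.5): delta([521.6,151.8,z],R)
E
python3 g3.py
```

```text
slide m [ 0.0163  0.2878 -0.0158] dr [ 1.00e-02  8.00e-02 -3.16e+01] ang 31.6
slide m [ 0.0163  0.2878 -0.0683] dr [ 1.00e-02  8.00e-02 -3.16e+01] ang 31.6
```

drive_tool([
  {"slide": [0.001,0.02,0],"dr": [0,0,-2],"grip": 1},
  {"slide": [0.003,0.06,0],"dr": [0,0,-6],"grip": 1},
  {"slide": [0.006,0.1,0],"dr": [0,0,-11],"grip": 1},
  {"slide": [0.008,0.14,0],"dr": [0,0,-16],"grip": 1},
  {"slide": [0.01,0.18,0],"dr": [0,0,-21],"grip": 1},
  {"slide": [0.013,0.22,0],"dr": [0,0,-26],"grip": 1},
  {"slide": [0.015,0.26,0],"dr": [0,0,-30],"grip": 1},
  {"slide": [0.016,0.28,0],"dr": [0,0,-31.6],"grip": 1},
  {"slide": [0.0163,0.288,-0.005],"dr": [0,0,-31.6],"grip": 1},
  {"slide": [0.0163,0.288,-0.005],"dr": [0,0,-31.6],"grip": 1},
  {"slide": [0.0163,0.288,-0.005],"dr": [0,0,-31.6],"grip": 1},
  {"slide": [0.0163,0.288,-0.005],"dr": [0,0,-31.6],"grip": 1},
])

```text
t: 15.32
tool_pos: [521.9, 151.1, 225.4]
ee_rot: [3.141, -0.0, 1.211]
wrist_force: [-0.2, 0.1, -0.6]
gripper_width: 22.4
```

```bash
python3 look.py 11 wrist scene; python3 g3.py; python3 m4.py 11 | head -9
```

```text
{'t': np.float64(15.325), 'joints': array([ 0.141,  0.38 ,  1.484, -0.   ,  1.277,  0.501]), 'tool_pos': array([521.88 , 151.083, 225.378]), 'ee_rot': array([ 3.141, -0.   ,  1.211]), 'wrist_force': array([-0.192,  0.088, -0.614]), 'gripper_width': np.float64(22.402)}
slide m [-0.0003  0.0005 -0.0105] dr [-0.    0.06  0.05] ang 0.1
slide m [-0.0003  0.0005 -0.063 ] dr [-0.    0.06  0.05] ang 0.1
pivF (318, 253) [17.4  0.3 25.1]
pivMid (318, 286) [ 3.   0.3 22.1]
pivN (316, 320) [-13.9  -0.6  22.3]
barLf (297, 303) [ 13.1  -6.8 -16. ]
barLm (297, 333) [  1.9  -7.  -16.8]
barLn (297, 363) [-10.2  -7.1 -17. ]
barRf (342, 303) [ 13.4   8.7 -16.6]
barRm (341, 333) [  2.    8.5 -16.9]
barRn (341, 363) [-10.2   8.7 -16.9]
```

View pics/wrist11.png

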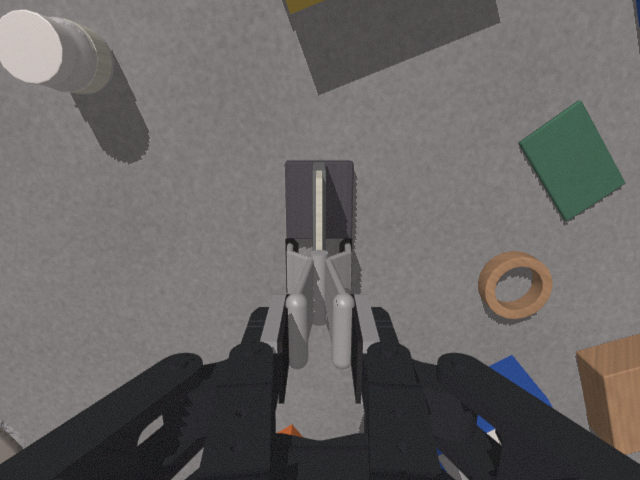

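The wrist view shows the card edge at column 320, midway between the jaws at 292 and 347. I descend straight.

drive_tool([
  {"slide": [0,0.0005,-0.015],"dr": [0,0,0],"grip": 1},
  {"slide": [0,0.0005,-0.03],"dr": [0,0,0],"grip": 1},
  {"slide": [0,0.0005,-0.042],"dr": [0,0,0],"grip": 1},
  {"slide": [0,0.0005,-0.05],"dr": [0,0,0],"grip": 1},
  {"slide": [0,0.0005,-0.057],"dr": [0,0,0],"grip": 1},
  {"slide": [0,0.0005,-0.062],"dr": [0,0,0],"grip": 1},
  {"slide": [0,0.0005,-0.063],"dr": [0,0,0],"grip": 1},
  {"slide": [0,0.0005,-0.063],"dr": [0,0,0],"grip": 1},
  {"slide": [0,0.0005,-0.063],"dr": [0,0,0],"grip": 1},
])

```text
t: 16.55
tool_pos: [521.9, 152.4, 162.6]
ee_rot: [3.14, -0.001, 1.212]
wrist_force: [-0.4, -0.4, -0.3]
gripper_width: 21.9
```

```bash
python3 look.py 12 wrist scene top;python3 - <<'E'
import cv2,numpy as np
s=cv2.imread("pics/scene12.png");w=cv2.imread("pics/wrist12.png"); cv2.imwrite("pics/c12.png",np.hstack([cv2.resize(s[190:310,370:450],None,fx=5,fy=5,interpolation=cv2.INTER_CUBIC),cv2.resize(w[130:330,250:385],(400,600),interpolation=cv2.INTER_CUBIC)]))
E
```

```text
{'t': np.float64(16.55), 'joints': array([ 0.143,  0.439,  1.576, -0.   ,  1.126,  0.502]), 'tool_pos': array([521.936, 152.422, 162.621]), 'ee_rot': array([ 3.140e+00, -1.000e-03,  1.212e+00]), 'wrist_force': array([-0.366, -0.426, -0.258]), 'gripper_width': np.float64(21.897)}
```

View pics/c12.png

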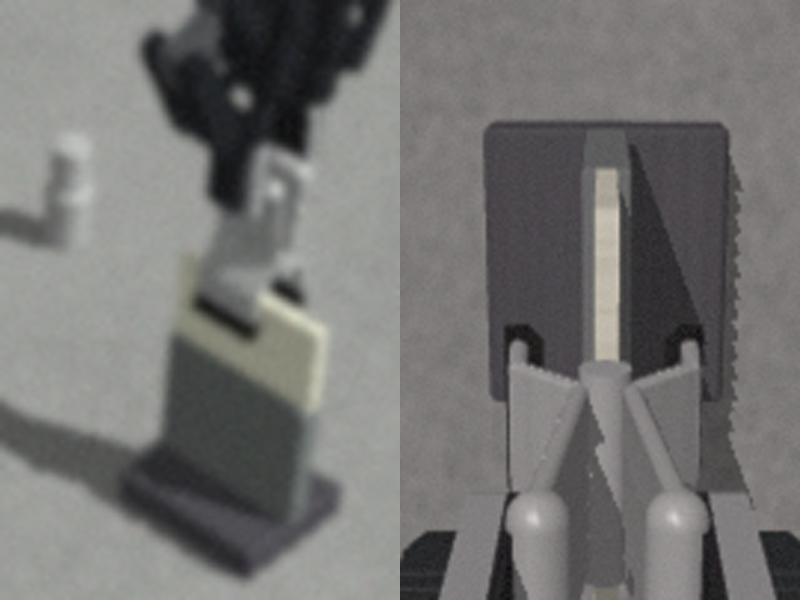

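View pics/scene12.png

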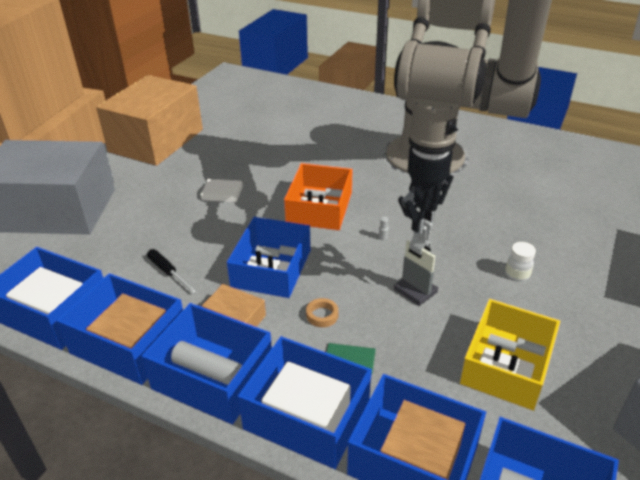

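View pics/top12.png

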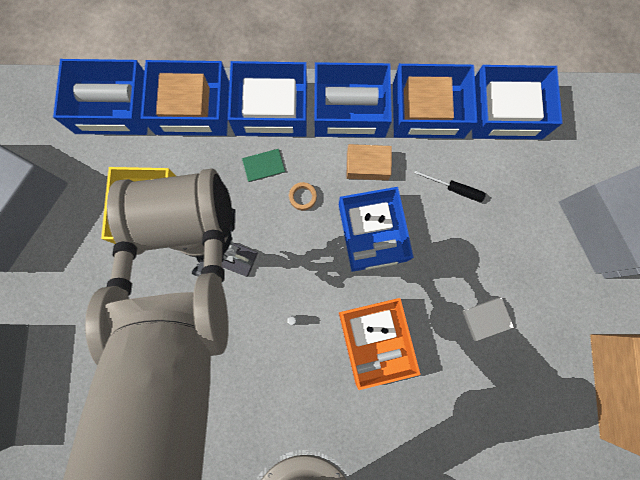

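The jaws gape on both sides of the card's top edge. They are centred and show no contact force. I settle briefly, then hand in.

drive_tool([
  {"slide": [0,0,0],"dr": [0,0,0],"grip": 1},
  {"slide": [0,0,0],"dr": [0,0,0],"grip": 1},
  {"slide": [0,0,0],"dr": [0,0,0],"grip": 1},
])

```text
t: 17.08
tool_pos: [521.8, 152.4, 162.3]
ee_rot: [3.141, -0.0, 1.212]
wrist_force: [0.8, -1.0, -0.9]
gripper_width: 22.3
```

Run:
```python
from h import *
show(); print(ctrl.close_job())
```

```text
{'t': np.float64(17.075), 'joints': array([ 0.143,  0.439,  1.576, -0.   ,  1.125,  0.502]), 'tool_pos': array([521.776, 152.386, 162.311]), 'ee_rot': array([ 3.141, -0.   ,  1.212]), 'wrist_force': array([ 0.842, -0.991, -0.89 ]), 'gripper_width': np.float64(22.342)}
the job is handed in; nothing more can be done
None
```

The stand is upright and free, and the clip is held gaping over the middle of its card. I handed the job in at 17.1 s, with the arm still holding the clip. I pinched the stand at its slab corner, turned it 90°, pressed it lightly onto the bench and let go. I then squeezed the clip off the blue bin's front wall and brought it over the card.

**Last checks:**
- **Stand:** the card top, slab and base lay on one axis in the top view, so it stands straight. A plane fit in the scene view gave 3.5° of tilt, which I put down to mixing slab and card faces.
- **Clip position:** in the wrist view the card sits midway between the jaws. By calculation the pads reach about 10 mm below the card's top edge. The scene view also shows a jaw on each side.
- **Contact:** the wrist force was within about 1.6 N of zero, so there is no sign of contact.
- **Clip opening:** the gripper reads 22 mm where 26 mm is expected with the clip fully open. It also read about 1–2 mm low on the 10 mm slab. The pictures show the clip wide open.
- **Everything else:** nothing else appears to have moved. The jar could not be seen in the last top view but was in its place in the scene view.

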